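# Swap the mixed-up banchan dishes back to their own trivets

### The job

The four lidded glass banchan dishes are on the wrong trivets: move each to the trivet of its own shape (rectangular, square, round, oblong), standing upright in the middle, the two long dishes lengthwise along theirs, and let go. Park a dish on the empty black mat when you need a free spot. Set the glass down gently, never drop it or knock it over, and leave the lid stack, the spoon rest and the spoon where they are.

Things in the scene. Friction and masses are not known exactly. Their poses are not given: they have to be found in the camera images.
- rect_dish_mid (a point): Rectangular glass dish with white snap lid, 110 (its x) x 62 (its y) mm, 50 mm high, square-cornered, about 0.3 kg, upright and straight-sided, shut and rigid (the lid does not come off; it is gripped by its sides). The point is its centre, half-way up; z is up. At the start it stands on a trivet of another shape.
- square_dish_mid (a point): Square glass dish with white snap lid, 64 x 64 mm, 48 mm high (sides along its x and y), about 0.22 kg, upright and straight-sided, shut and rigid (the lid does not come off; it is gripped by its sides). The point is its centre, half-way up; z is up. At the start it stands on a trivet of another shape.
- round_dish_mid (a point): Round glass dish with white snap lid, 64 mm diameter, 62 mm high, about 0.24 kg, upright and straight-sided, shut and rigid (the lid does not come off; it is gripped by its sides). The point is its centre, half-way up; z is up. At the start it stands on a trivet of another shape.
- oblong_dish_mid (a point): Oblong glass dish with white snap lid and half-round ends, 114 (its x) x 60 (its y) mm, 54 mm high, about 0.3 kg, upright and straight-sided, shut and rigid (the lid does not come off; it is gripped by its sides). The point is its centre, half-way up; z is up. At the start it stands on a trivet of another shape.
- rect_trivet: Rectangular bamboo trivet with square corners, 150 (its x) x 96 (its y) mm, a flat plate 10 mm thick, fixed on the grey board; the origin is the centre of its underside, z is up. A dish of another shape stands on it at the start; its outline shows round that dish from above.
- square_trivet: Square bamboo trivet, 116 x 116 mm (sides along its x and y), a flat plate 10 mm thick, fixed on the grey board; the origin is the centre of its underside, z is up. A dish of another shape stands on it at the start; its outline shows round that dish from above.
- round_trivet: Round bamboo trivet, 126 mm diameter, a flat plate 10 mm thick, fixed on the grey board; the origin is the centre of its underside, z is up. A dish of another shape stands on it at the start; its outline shows round that dish from above.
- oblong_trivet: Oblong bamboo trivet with half-round ends, 156 (its x) x 100 (its y) mm, a flat plate 10 mm thick, fixed on the grey board; the origin is the centre of its underside, z is up. A dish of another shape stands on it at the start; its outline shows round that dish from above.
- spare_mat: Thin black rubber mat, 120 x 120 mm, 4 mm thick, fixed on the grey board and empty at the start: the free spot. The origin is the centre of its underside. The five places (four trivets and this mat) have centres at least 175 mm apart. The board's top is 12 mm above the work surface. A lid stack, a spoon rest and a spoon lie loose on the board beyond the places, to the left and right.
Mind the look-alikes: they are no part of the job. Leave any red look-alike of the part that bears square_dish_mid alone.

How it is judged:
At the end, for the whole second after the job is handed in: Each dish stands upright (within 4.5 degrees) on the trivet of its own shape, centred within 15 mm horizontally (height within 4 mm), the rectangular and oblong dishes with their length within 15 degrees of their trivet's length, all released and at rest (horizontal distance between rect_dish_mid and rect_trivet below 0.015 m and z of rect_dish_mid in the frame of rect_trivet between 0.031 and 0.039 m and angle between each of rect_dish_mid, square_dish_mid, round_dish_mid, oblong_dish_mid's own z axis and vertical below 0.08 rad and linear speed of each of rect_dish, square_dish, round_dish, oblong_dish below 0.02 m/s and angle between the x axis of rect_dish_mid and the x axis of rect_trivet, either way round below 0.26 rad and horizontal distance between square_dish_mid and square_trivet below 0.015 m and z of square_dish_mid in the frame of square_trivet between 0.03 and 0.038 m and horizontal distance between round_dish_mid and round_trivet below 0.015 m and z of round_dish_mid in the frame of round_trivet between 0.037 and 0.045 m and horizontal distance between oblong_dish_mid and oblong_trivet below 0.015 m and z of oblong_dish_mid in the frame of oblong_trivet between 0.033 and 0.041 m and angle between the x axis of oblong_dish_mid and the x axis of oblong_trivet, either way round below 0.26 rad); the robot touches nothing.
It fails at once if a dish is tipped over (more than 35 degrees) (angle between any of rect_dish_mid, square_dish_mid, round_dish_mid, oblong_dish_mid's own z axis and vertical above 0.61 rad).
It fails at once if the lid stack, the spoon rest or the spoon is shifted by more than 30 mm (distance of any of lid_stack, spoon_rest, spoon from where it was at the start of the episode above 0.03 m).
It fails at once if a dish is dropped (falls faster than 0.55 m/s, some 15 mm, out of the fingers) ((linear speed of rect_dish above 0.55 m/s and contact force between the fingers and rect_dish below 0.1 N) or (linear speed of square_dish above 0.55 m/s and contact force between the fingers and square_dish below 0.1 N) or (linear speed of round_dish above 0.55 m/s and contact force between the fingers and round_dish below 0.1 N) or (linear speed of oblong_dish above 0.55 m/s and contact force between the fingers and oblong_dish below 0.1 N)).
It fails at once if a trivet, the mat or the board is struck or pressed hard (more than 80 N) (contact force between any of rect_trivet, square_trivet, round_trivet, oblong_trivet, spare_mat, board and anything else above 80 N).
It also fails if it takes over 149 s, if anything falls off the work surface, if the arm or the gripper's body presses on something with over 40 N, if the wrist force passes 120 N, or if a joint passes its speed limit or range.

### The arm

A 7-joint arm with a two-finger parallel gripper is mounted at the origin on the work surface. World frame = base frame: x ahead of the robot, y to its left, z up, the work surface at z = 0. Lengths are in m, angles in rad, forces in N, time in s.
With the tool pointing down it reaches from about 0.425 to 0.875 m from the base axis. Payload 4.7 kg.
Tool frame: the origin (TCP) lies between the finger pads; the fingertips stand 11 mm ahead of it and the grasp point (between the pads) lies 8 mm behind it (arm.tcp_to_tips is the distance from the TCP to the fingertips, in m); z points along the fingers, y is the line along which they close (so a half turn about z gives the same grasp; the last joint's range is limited). The gripper opens to 85 mm and grips with 20 to 120 N. Pads are 22 mm wide; open, the fingers measure 114 mm over their backs; the gripper's body (76 mm by 85 mm) begins 54 mm behind the grasp point. The pads swing forward as they close: fully open they stand 13 mm farther back than shut.
Start: joints at [1.194, 0.321, -0.07, 1.45, 0.023, 1.371, -0.057], TCP at [0.248, -0.601, 0.242] pointing down, gripper open.
Joint ranges: [-2.86, 2.86], [-0.3, 2.09], [-1.38, 1.24], [0.06, 2.45], [-1.56, 4.7], [0.09, 2.05], [-2.69, 2.69]. Speed limits (rad/s): [2.57, 2.57, 3.14, 3.14, 3.14, 3.14, 3.14].

### API

Orientations are given as a rotation vector (axis times angle).
In Python, from bench import readout, vision, workorder, spotter, arm gives the robot as it stands. The module is installed in compiled form; this text tells all that it offers.
- The arm moves only by the tool drive_tool, never from a script. Its argument "moves" is a list of rows, each a list of 2 entries, a list of its own where there are three numbers: the shift along the tool's x, y, z in mm, then the turn about the tool's z in degrees. In form: [[[tx, ty, tz], turn], ...]. A call has 1 to 20 rows; each row shifts and turns the commanded pose from where the row before left it, along the tool's axes as they then stand; what a row does not reach is not made up. A row lasts 1/12 s, in which the tool goes at most 41.7 mm and 7.16 degrees, less where a joint would pass 70% of its speed; a pose out of reach is approached as far as the arm can. A call with a gripper value outside its range is refused whole. "fingers" is the finger opening in mm, from 0 to 85.4, set as the call begins (left out, the last holds). The fingers move at their own pace and stop on an object; "newtons" is the grip in N (left out, the last holds). Time passes only in rows, so rows that do not move let the fingers close. It gives the time, the measured TCP pose, the force, the opening and the grip force at its end, in the units of the state.
- readout.observe(): the state, without advancing time (a new reading comes with each control period).
- vision.snapshot(name): name is "scene" or "top" or "wrist"; returns a dict with "image" (384x512x3 uint8, red, green, blue), "depth" (384x512 float32, m along the optical axis (not along the pixel's ray), 0 where there is no reading), "intrinsics" (3x3 intrinsics, pixels), "D" ([k1, k2, p1, p2, k3] as OpenCV has them; the pictures are not rectified), "origin" and "attitude" of the camera in the world; the wrist camera has in their place "hand_eye" (4x4, takes a point from camera to tool coordinates, whose origin is the TCP and whose axes are the flange's). Camera axes: x right, y up, looking along -z (the intrinsics and any distortion apply to the point x, -y, -z); pixel columns grow to the right and rows downward; lengths in m; the calibration is good to about 2 mm. A picture is of the moment at which its call begins: read the wrist's pose just before it.
- workorder.finish_job(): hands the job in; it is judged then, once.
Trained networks look in the newest picture that a camera, given by its name, has taken for a name from the list of things; names that differ only in an ending like _2 or _b are one class to them, and where a whole thing is asked for, a point or a joint stands for the part that bears it (a point fixed in the world has none). Each returns a list of dicts, best first, with "confidence" (0 to 1); they miss things now and then, are a little off and sometimes report something else, mostly with a low value. They report only what shows in the picture. A call takes as long as a camera call. They do not tell look-alikes from the thing itself.
- spotter.trace(camera, query): "region" (384x512 bool, what is visible of it) and "location" ([column, row] in pixels, amid what is visible of it).
- spotter.place_of(camera, query): "location" ([column, row] in pixels: a listed point, or the origin of a listed thing).
The state is a dict: "clock": time; "q": joint angles; "joint_velocities": joint speeds; "joint_torque": joint torques, N m; "ee_pos": TCP position; "eef_rot": TCP orientation; "wrist_force": force on the tool from outside, world axes, zero at the start; "torque": the same for the moment, N m; "opening": opening from 0.0 (shut) to 1.0 (fully open); "grasp_force": force on a finger pad.
Only numpy, scipy, OpenCV 4.12 (cv2) and the standard library are available. Lean on these libraries where they do the work, as an engineer would, in place of code of your own. Each camera call takes 0.05 s, during which the arm holds its last target. There are 200 camera calls.

## Working session

There is one attempt and no reset: what is moved stays moved. The work goes in short steps, Python scripts to look and compute and a tool call to move; the robot and the scene stay as the last step left them, time stands still between calls to the robot, and variables do not carry over. Pictures are saved under pics/ and viewed, at most 14 in all, crops included, and the job is handed in when it is done.

Besides the shell and the picture viewer there is one more tool, called after "Request:" as name(argument=value, ...), one argument or row to a line, values as JSON. drive_tool: Moves the arm, as the interface text tells. Its arguments: {"type":"object","properties":{"moves":{"type":"array","items":{"type":"array"}},"fingers":{"type":"number"},"newtons":{"type":"number"}},"required":["moves"]}

```bash
mkdir -p pics
cat > h.py <<'E'
import numpy as np, cv2
from bench import readout, vision, workorder, spotter, arm
from scipy.spatial.transform import Rotation as R
def cam(s):
    if 'origin' in s:
        a=np.array(s['attitude'],float)
        Rm=a if a.shape==(3,3) else (R.from_rotvec(a).as_matrix() if a.size==3 else R.from_quat(a).as_matrix())
        return Rm,np.array(s['origin'],float)
    st=s['st']; T=np.eye(4); T[:3,:3]=R.from_rotvec(st['eef_rot']).as_matrix(); T[:3,3]=st['ee_pos']
    M=T@np.array(s['hand_eye']); return M[:3,:3],M[:3,3]
def snap(n):
    st=readout.observe(); s=vision.snapshot(n); s['st']=st; return s
def rays(s,px):
    px=np.asarray(px,float).reshape(-1,1,2)
    u=cv2.undistortPoints(px,np.array(s['intrinsics'],float),np.array(s['D'],float)).reshape(-1,2)
    return np.c_[u[:,0],-u[:,1],-np.ones(len(u))]
def atz(s,px,z):
    Rm,o=cam(s); d=rays(s,px)@Rm.T; return o+d*((z-o[2])/d[:,2])[:,None]
def cloud(s,mask=None):
    m=s['depth']>0
    if mask is not None: m&=mask
    r,c=np.nonzero(m); Rm,o=cam(s)
    return (rays(s,np.c_[c,r])*s['depth'][r,c][:,None])@Rm.T+o
E
cat > a.py <<'E'
from h import *
st=readout.observe(); print({k:np.round(v,3) for k,v in st.items()})
s=snap('top'); cv2.imwrite('pics/top.png',s['image'][...,::-1])
print(s['origin'],s['attitude'],s['intrinsics'],s['D'])
for n in ['rect_dish_mid','square_dish_mid','round_dish_mid','oblong_dish_mid','rect_trivet','square_trivet','round_trivet','oblong_trivet','spare_mat']:
    for d in spotter.trace('top',n)[:3]:
        m=d['region']; P=cloud(s,m)
        z=np.percentile(P[:,2],90 if 'dish' in n else 50) if len(P) else 0
        cs,_=cv2.findContours(m.astype('uint8'),cv2.RETR_EXTERNAL,cv2.CHAIN_APPROX_NONE)
        c=np.concatenate(cs).reshape(-1,2); w=atz(s,c,z)[:,:2]*1000
        (cx,cy),(a,b),t=cv2.minAreaRect(w.astype('float32'))
        if a<b:a,b,t=b,a,t-90
        print(n,round(d['confidence'],2),np.round(d['location']),'xy %.0f %.0f size %.0f %.0f ang %.0f z %.3f'%(cx,cy,a,b,t,z),m.sum())
E
python3 a.py
```

```text
{'clock': np.float64(0.0), 'q': array([ 1.194,  0.322, -0.07 ,  1.452,  0.023,  1.371, -0.057]), 'joint_velocities': array([-0.001,  0.001,  0.002,  0.001, -0.001, -0.   ,  0.   ]), 'joint_torque': array([ 0.0000e+00, -4.9359e+01, -3.8200e-01, -3.1432e+01,  1.3000e-02,
        1.1000e-02,  0.0000e+00]), 'ee_pos': array([ 0.247, -0.601,  0.241]), 'eef_rot': array([-3.08e+00, -6.10e-01,  1.00e-03]), 'wrist_force': array([-0.501,  0.589, -0.494]), 'torque': array([ 0.006, -0.021,  0.03 ]), 'grasp_force': np.float64(0.0), 'opening': np.float64(1.0)}
[0.33805473 0.00213355 0.90887396] [ 0.05460664 -0.07535798 -1.56799539] [[346.59668357   0.         253.03930273]
 [  0.         346.59668357 192.51520775]
 [  0.           0.           1.        ]] [-0.04447523  0.          0.          0.          0.        ]
rect_dish_mid 0.57 [347. 184.] xy 431 -240 size 112 72 ang 45 z 0.073 1296
square_dish_mid 0.91 [388. 276.] xy 202 -347 size 80 67 ang 57 z 0.048 827
square_dish_mid 0.85 [119. 285.] xy 182 314 size 79 66 ang -56 z 0.048 820
square_dish_mid 0.63 [249. 179.] xy 443 9 size 67 64 ang 34 z 0.071 671
round_dish_mid 0.93 [300.  94.] xy 657 -128 size 78 63 ang -44 z 0.084 645
oblong_dish_mid 0.97 [151. 172.] xy 457 240 size 114 72 ang -31 z 0.076 1222
rect_trivet 0.82 [297. 109.] xy 668 -133 size 152 99 ang -0 z 0.021 1388
square_trivet 0.98 [167. 178.] xy 460 240 size 119 117 ang -21 z 0.021 768
round_trivet 0.76 [335. 188.] xy 443 -233 size 127 105 ang -33 z 0.021 670
oblong_trivet 0.86 [250. 191.] xy 442 8 size 154 98 ang 22 z 0.021 1266
oblong_trivet 0.23 [333. 186.] xy 445 -234 size 130 111 ang -34 z 0.021 752
spare_mat 0.69 [206. 104.] xy 642 114 size 122 122 ang 86 z 0.015 1996
```

Run:
```python
from h import *
s=snap('scene'); cv2.imwrite('pics/scene.png',s['image'][...,::-1])
```

```text
(no output)
```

View pics/top.png

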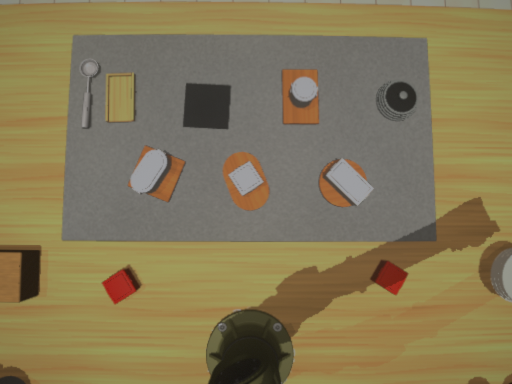

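View pics/scene.png

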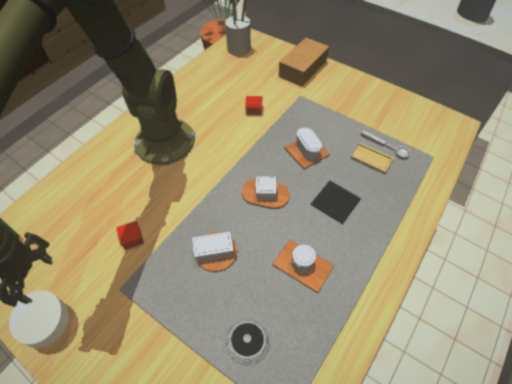

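The top view shows round on the rectangular trivet (300,95), square on the oblong one (246,180), rect on the round one (347,183), oblong on the square one (155,172). The mat at (206,105) is empty. The red cubes at (120,285) and (388,276) are decoys. Next I fit the shapes precisely.

```bash
cat > fit.py <<'E'
from h import *
from scipy.optimize import least_squares
S={'rect_dish_mid':(110,62,0,50),'square_dish_mid':(64,64,0,48),'round_dish_mid':(64,64,32,62),'oblong_dish_mid':(114,60,30,54),
'rect_trivet':(150,96,0,10),'square_trivet':(116,116,0,10),'round_trivet':(126,126,63,10),'oblong_trivet':(156,100,50,10),'spare_mat':(120,120,0,4)}
def sdf(p,W,x,y,t):
    c,s=np.cos(t),np.sin(t); d=p-[x,y]; q=np.abs(np.c_[c*d[:,0]+s*d[:,1],-s*d[:,0]+c*d[:,1]])-np.array(W[:2])/2+W[2]
    return np.hypot(*np.maximum(q,0).T)+np.minimum(q.max(1),0)-W[2]
def fitshape(p,W):
    best=None; c0=(p.min(0)+p.max(0))/2
    for t in np.radians(np.arange(-90,90,15)):
        r=least_squares(lambda v:sdf(p,W,*v[:2],v[2]),[*c0,t],loss='soft_l1',f_scale=2,x_scale=[1,1,.02])
        if best is None or r.cost<best.cost: best=r
    x,y,t=best.x; return x,y,(np.degrees(t)+90)%180-90,np.sqrt(np.mean(best.fun**2))
def edge(m):
    cs,_=cv2.findContours(m.astype('uint8'),cv2.RETR_EXTERNAL,cv2.CHAIN_APPROX_NONE)
    return max(cs,key=len).reshape(-1,2)
def heights(s):
    Z=np.zeros(s['depth'].shape); P=cloud(s); Z[s['depth']>0]=P[:,2]; return Z
def measure(s,camname,names,zbase=.022):
    Z=heights(s); out={}
    for n in names:
        W=S[n]
        for d in spotter.trace(camname,n)[:4]:
            if d['confidence']<.3: continue
            m=d['region'].copy()
            if 'dish' in n:
                zt=zbase+W[3]/1000
                if np.percentile(Z[m],90)<.06: continue
                m=cv2.dilate(m.astype('uint8'),np.ones((5,5)))>0
                m&=abs(Z-zt)<.012; e=edge(m)
            else:
                zt=.012+W[3]/1000; e=edge(m)
                tall=cv2.dilate((Z>zt+.012).astype('uint8'),np.ones((7,7)))>0
                e=e[~tall[e[:,1],e[:,0]]]
            p=atz(s,e,zt)[:,:2]*1000
            r=fitshape(p,W); out.setdefault(n,r); print(n,'%.2f'%d['confidence'],'xy %.1f %.1f ang %.1f rms %.1f'%r,len(p))
    return out
if __name__=='__main__':
    s=snap('top'); measure(s,'top',S)
E
python3 fit.py
```

```text
rect_dish_mid 0.58 xy 435.0 -243.4 ang 45.6 rms 0.8 104
square_dish_mid 0.73 xy 443.1 8.6 ang 33.3 rms 1.2 86
round_dish_mid 0.64 xy 662.8 -133.1 ang 19.9 rms 1.4 76
oblong_dish_mid 0.83 xy 459.4 244.5 ang -32.5 rms 0.9 109
rect_trivet 0.82 xy 668.0 -133.1 ang 0.4 rms 2.9 147
square_trivet 0.95 xy 463.4 241.6 ang -20.4 rms 2.4 64
round_trivet 0.81 xy 438.7 -240.8 ang 55.9 rms 0.9 56
round_trivet 0.34 xy 442.9 7.5 ang -62.6 rms 9.8 140
oblong_trivet 0.81 xy 443.1 8.9 ang 21.9 rms 1.7 139
spare_mat 0.77 xy 642.1 112.7 ang 87.2 rms 1.6 170
```

Request:
drive_tool(
  moves=[
    [[0,0,0],-5.6],
    [[0,0,0],-5.6],
    [[0,0,0],-5.6],
    [[0,0,0],-5.6],
    [[39,-2.3,0],0],
    [[39,-2.3,0],0],
    [[39,-2.3,0],0],
    [[39,-2.3,0],0],
    [[39,-2.3,0],0],
    [[39,-2.3,0],0],
    [[39,-2.3,0],0],
    [[39,-2.3,0],0],
    [[39,-2.3,0],0],
    [[39,-2.3,0],0],
    [[39,-2.3,0],0],
    [[39,-2.3,0],0],
    [[39,-2.3,0],0],
    [[39,-2.3,0],0],
    [[39,-2.3,0],0],
    [[39,-2.3,0],0],
  ],
  fingers=85,
  newtons=40,
)

```text
clock: 2.72
ee_pos: [0.6656, -0.134, 0.2425]
eef_rot: [2.904, 1.196, 0.0]
wrist_force: [1.2, 0.0, -0.4]
opening: 0.992
grasp_force: 0.0
```

```bash
cat > go.py <<'E'
# go.py x y z yaw (mm, deg): remaining turn, then tool shift after the turn
import sys
from h import *
st=readout.observe(); M=R.from_rotvec(st['eef_rot']).as_matrix(); p=np.array(st['ee_pos'])*1000
yaw=np.degrees(np.arctan2(M[1,0],M[0,0])); tilt=np.degrees(np.arccos(-M[2,2]))
a=[float(v) for v in sys.argv[1:]]
print('t %.2f'%st['clock'],'pos',p.round(1),'yaw %.1f tilt %.1f'%(yaw,tilt),'open %.3f'%st['opening'],'F',np.round(st['wrist_force'],1),'g %.1f'%st['grasp_force'],'q7 %.2f'%st['q'][6])
for k in range(0,len(a),4):
    x,y,z,w=a[k:k+4]; c,s=np.cos(np.radians(w)),np.sin(np.radians(w)); d=np.array([x,y,z])-p
    print('turn %.1f'%((yaw-w+180)%360-180),'shift %.1f %.1f %.1f'%(c*d[0]+s*d[1],s*d[0]-c*d[1],-d[2]))
    p=np.array([x,y,z]); yaw=w
E
python3 go.py 663 -133 48 45
```

```text
t 2.72 pos [ 665.6 -134.   242.5] yaw 44.8 tilt 0.0 open 0.992 F [ 1.2  0.  -0.4] g 0.0 q7 -0.75
turn -0.2 shift -1.1 -2.5 194.5
```

Run:
```python
from fit import *
s=snap('wrist'); cv2.imwrite('pics/w1.png',s['image'][...,::-1]); measure(s,'wrist',['round_dish_mid','rect_trivet'])
```

```text
round_dish_mid 0.93 xy 664.7 -133.0 ang -51.2 rms 1.1 209
rect_trivet 0.82 xy 668.5 -133.1 ang 0.9 rms 1.3 308
rect_trivet 0.37 xy 429.5 -258.1 ang 29.8 rms 7.8 151
```

View pics/w1.png

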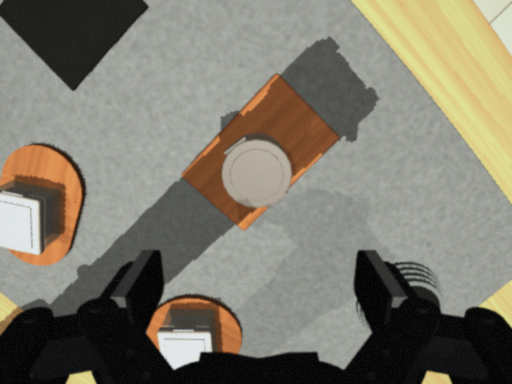

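Wrist view: round dish centred at (257,172) on the rectangular trivet. It agrees with the top camera to about 2 mm, so I descend and grip.

Request:
drive_tool(
  moves=[
    [[0,-2,25],0],
    [[0,0,25],0],
    [[0,0,25],0],
    [[0,0,25],0],
    [[0,0,25],0],
    [[0,0,20],0],
    [[0,0,15],0],
    [[0,0,12],0],
    [[0,0,10],0],
    [[0,0,6],0],
    [[0,0,4],0],
    [[0,0,2],0],
    [[0,0,0],0],
    [[0,0,0],0],
  ],
)

```text
clock: 4.03
ee_pos: [0.6636, -0.1339, 0.0491]
eef_rot: [2.904, 1.197, 0.002]
wrist_force: [0.3, -0.0, -0.2]
opening: 0.998
grasp_force: 0.0
```

Request:
drive_tool(
  moves=[
    [[0,0,0],0],
    [[0,0,0],0],
    [[0,0,0],0],
    [[0,0,0],0],
    [[0,0,0],0],
    [[0,0,0],0],
    [[0,0,0],0],
    [[0,0,0],0],
    [[0,0,0],0],
    [[0,0,0],0],
  ],
  fingers=40,
  newtons=40,
)

```text
clock: 4.87
ee_pos: [0.6636, -0.1338, 0.0492]
eef_rot: [2.904, 1.197, 0.001]
wrist_force: [-0.6, 0.7, 4.9]
opening: 0.739
grasp_force: 44.7
```

```bash
python3 go.py 663 -133 120 45 642 113 120 45
```

```text
t 4.87 pos [ 663.6 -133.8   49.2] yaw 44.8 tilt 0.1 open 0.739 F [-0.6  0.7  4.9] g 44.7 q7 -0.80
turn -0.2 shift 0.1 -1.0 -70.8
turn 0.0 shift 159.1 -188.8 -0.0
```

Request:
drive_tool(
  moves=[
    [[0,0,-5],0],
    [[0,0,-10],0],
    [[0,0,-20],0],
    [[0,0,-20],0],
    [[0,0,-15],0],
    [[6,-7,0],0],
    [[13,-16,0],0],
    [[20,-24,0],0],
    [[20,-24,0],0],
    [[20,-24,0],0],
    [[20,-24,0],0],
    [[20,-24,0],0],
    [[20,-23,0],0],
    [[13,-15,0],0],
    [[7,-8,0],0],
    [[0,0,0],0],
    [[0,0,0],0],
    [[0,0,0],0],
  ],
)

```text
clock: 6.37
ee_pos: [0.643, 0.1094, 0.1176]
eef_rot: [2.905, 1.192, -0.002]
wrist_force: [0.5, -1.0, -2.8]
opening: 0.741
grasp_force: 44.8
```

```bash
python3 go.py 642 113 43.5 45
```

```text
t 6.37 pos [643.  109.4 117.6] yaw 44.6 tilt 0.1 open 0.741 F [ 0.5 -1.  -2.8] g 44.8 q7 -1.17
turn -0.4 shift 1.8 -3.2 74.1
```

Request:
drive_tool(
  moves=[
    [[2,-3,10],0],
    [[0,0,20],0],
    [[0,0,18],0],
    [[0,0,12],0],
    [[0,0,6],0],
    [[0,0,3],0],
    [[0,0,2],0],
    [[0,0,1],0],
    [[0,0,1],0],
    [[0,0,1],0],
    [[0,0,0],0],
    [[0,0,0],0],
  ],
)

```text
clock: 7.37
ee_pos: [0.6423, 0.1158, 0.0447]
eef_rot: [2.904, 1.197, 0.001]
wrist_force: [0.4, 0.8, -2.9]
opening: 0.739
grasp_force: 44.8
```

Request:
drive_tool(
  moves=[
    [[0,0,0.7],0],
    [[0,0,0.7],0],
    [[0,0,0.5],0],
    [[0,0,0],0],
    [[0,0,0],0],
  ],
)

```text
clock: 7.78
ee_pos: [0.6423, 0.1159, 0.0432]
eef_rot: [2.904, 1.197, 0.001]
wrist_force: [-2.2, -0.5, 4.6]
opening: 0.741
grasp_force: 45.3
```

Request:
drive_tool(
  moves=[
    [[0,0,0],0],
    [[0,0,0],0],
    [[0,0,0],0],
    [[0,0,0],0],
    [[0,0,0],0],
    [[0,0,0],0],
    [[0,0,-6],0],
    [[0,0,-15],0],
    [[0,0,-30],0],
    [[0,0,-35],0],
    [[0,0,-35],0],
  ],
  fingers=85,
)

```text
clock: 8.7
ee_pos: [0.6418, 0.116, 0.1658]
eef_rot: [-2.904, -1.197, -0.0]
wrist_force: [1.1, -0.6, 1.4]
opening: 0.998
grasp_force: 0.0
```

```bash
python3 go.py 435 -243.4 160 45.6
```

```text
t 8.70 pos [641.8 116.  165.8] yaw 44.8 tilt 0.0 open 0.998 F [ 1.1 -0.6  1.4] g 0.0 q7 -1.16
turn -0.8 shift -401.4 103.7 5.8
```

Request:
drive_tool(
  moves=[
    [[0,0,0],-0.8],
    [[-14,3,0],0],
    [[-28,7,0],0],
    [[-34,9,0],0],
    [[-34,9,0],0],
    [[-34,9,0],0],
    [[-34,9,0],0],
    [[-34,9,0],0],
    [[-34,9,0],0],
    [[-34,9,0],0],
    [[-34,9,0],0],
    [[-34,9,0],0],
    [[-28,7,0],0],
    [[-16,4,0],0],
    [[-9,2,0],0],
    [[0,0,0],0],
    [[0,0,0],0],
  ],
)

```text
clock: 10.12
ee_pos: [0.4365, -0.2427, 0.1641]
eef_rot: [2.895, 1.218, 0.002]
wrist_force: [0.3, 0.6, -0.0]
opening: 0.997
grasp_force: 0.0
```

```bash
python3 go.py 435 -243.4 41 45.6;  python3 - <<'E'
from fit import *
s=snap('wrist'); measure(s,'wrist',['rect_dish_mid','round_trivet'])
E
```

```text
t 10.12 pos [ 436.5 -242.7  164.1] yaw 45.6 tilt 0.1 open 0.997 F [ 0.3  0.6 -0. ] g 0.0 q7 -0.34
turn 0.0 shift -1.6 -0.6 123.1
rect_dish_mid 0.74 xy 436.0 -244.0 ang 45.7 rms 1.0 453
round_trivet 0.84 xy 437.1 -242.1 ang 36.8 rms 1.1 319
```

Request:
drive_tool(
  moves=[
    [[-1,0,20],0],
    [[0,0,25],0],
    [[0,0,25],0],
    [[0,0,20],0],
    [[0,0,15],0],
    [[0,0,9],0],
    [[0,0,5],0],
    [[0,0,3],0],
    [[0,0,0],0],
    [[0,0,0],0],
  ],
)

```text
clock: 11.1
ee_pos: [0.4358, -0.2443, 0.0422]
eef_rot: [2.895, 1.217, 0.001]
wrist_force: [0.9, -0.2, 0.5]
opening: 0.993
grasp_force: 0.0
```

Request:
drive_tool(
  moves=[
    [[0,0,0],0],
    [[0,0,0],0],
    [[0,0,0],0],
    [[0,0,0],0],
    [[0,0,0],0],
    [[0,0,0],0],
    [[0,0,0],0],
    [[0,0,0],0],
    [[0,0,0],0],
    [[0,0,0],0],
  ],
  fingers=40,
)

```text
clock: 11.93
ee_pos: [0.4356, -0.2445, 0.0423]
eef_rot: [2.895, 1.217, 0.001]
wrist_force: [-2.0, 1.2, 5.1]
opening: 0.721
grasp_force: 46.0
```

```bash
python3 go.py 435 -243.4 110 45.6 667.5 -133 110 0.6
```

```text
t 11.93 pos [ 435.6 -244.5   42.3] yaw 45.6 tilt 0.1 open 0.721 F [-2.   1.2  5.1] g 46.0 q7 -0.39
turn -0.0 shift 0.4 -1.2 -67.7
turn 45.0 shift 233.6 -108.0 -0.0
```

Request:
drive_tool(
  moves=[
    [[0,0,-5],0],
    [[0,0,-12],0],
    [[0,0,-20],3],
    [[0,0,-18],6],
    [[0,0,-10],6],
    [[0,0,0],6],
    [[0,0,0],6],
    [[0,0,0],6],
    [[0,0,0],6],
    [[0,0,0],4],
    [[0,0,0],2],
  ],
)

```text
clock: 12.85
ee_pos: [0.4346, -0.2439, 0.1066]
eef_rot: [-3.141, -0.011, 0.001]
wrist_force: [-0.7, -0.8, -4.3]
opening: 0.721
grasp_force: 45.0
```

Request:
drive_tool(
  moves=[
    [[8,-4,0],0],
    [[17,-8,0],0],
    [[25,-11,0],0],
    [[25,-12,0],0],
    [[25,-12,0],0],
    [[25,-12,0],0],
    [[25,-12,0],0],
    [[25,-12,0],0],
    [[25,-11,0],0],
    [[17,-7,0],0],
    [[11,-5,0],0],
    [[5,-2,0],0],
    [[0,0,0],0],
    [[0,0,0],0],
  ],
)

```text
clock: 14.02
ee_pos: [0.6663, -0.1338, 0.106]
eef_rot: [3.141, 0.017, -0.002]
wrist_force: [-0.4, -0.7, -3.7]
opening: 0.725
grasp_force: 45.0
```

```bash
python3 go.py 667.5 -133 42.3 0.6
```

```text
t 14.02 pos [ 666.3 -133.8  106. ] yaw 0.6 tilt 0.1 open 0.725 F [-0.4 -0.7 -3.7] g 45.0 q7 -1.51
turn 0.0 shift 1.2 -0.8 63.7
```

Request:
drive_tool(
  moves=[
    [[1,-1,8],0],
    [[0,0,16],0],
    [[0,0,15],0],
    [[0,0,11],0],
    [[0,0,6],0],
    [[0,0,3],0],
    [[0,0,1.5],0],
    [[0,0,1],0],
    [[0,0,0.7],0],
    [[0,0,0.7],0],
    [[0,0,0.5],0],
    [[0,0,0],0],
    [[0,0,0],0],
  ],
)

```text
clock: 15.1
ee_pos: [0.668, -0.1327, 0.0432]
eef_rot: [3.141, 0.016, 0.0]
wrist_force: [-0.6, 0.1, -3.5]
opening: 0.721
grasp_force: 45.0
```

Request:
drive_tool(
  moves=[
    [[0,0,0.7],0],
    [[0,0,0.7],0],
    [[0,0,0],0],
    [[0,0,0],0],
  ],
)

```text
clock: 15.43
ee_pos: [0.6682, -0.1328, 0.0425]
eef_rot: [3.141, 0.016, 0.001]
wrist_force: [-1.8, 0.3, 3.5]
opening: 0.719
grasp_force: 45.5
```

Request:
drive_tool(
  moves=[
    [[0,0,0],0],
    [[0,0,0],0],
    [[0,0,0],0],
    [[0,0,0],0],
    [[0,0,0],0],
    [[0,0,0],0],
    [[0,0,-6],0],
    [[0,0,-15],0],
    [[0,0,-30],0],
    [[0,0,-35],0],
    [[0,0,-20],0],
  ],
  fingers=85,
)

```text
clock: 16.35
ee_pos: [0.6697, -0.1328, 0.1532]
eef_rot: [3.14, 0.016, 0.009]
wrist_force: [1.0, -0.2, 0.2]
opening: 0.995
grasp_force: 0.0
```

Request:
drive_tool(
  moves=[
    [[-1,-12,0],0],
    [[-2,-25,0],0],
    [[-4,-35,0],0],
    [[-4,-35,0],0],
    [[-4,-35,0],0],
    [[-4,-35,0],0],
    [[-4,-32,0],0],
    [[-2,-22,0],0],
    [[-1,-12,0],0],
    [[0,-4,0],0],
    [[0,0,0],0],
    [[0,0,0],0],
  ],
)

```text
clock: 17.35
ee_pos: [0.6399, 0.1117, 0.1476]
eef_rot: [3.14, 0.013, 0.0]
wrist_force: [-0.2, -0.7, 0.2]
opening: 0.991
grasp_force: 0.0
```

```bash
python3 go.py 642 116 43.5 0.6;  python3 - <<'E'
from fit import *
s=snap('wrist'); measure(s,'wrist',['round_dish_mid'],.016)
s=snap('wrist'); measure(s,'wrist',['rect_dish_mid','rect_trivet'])
E
```

```text
t 17.35 pos [639.9 111.7 147.6] yaw 0.5 tilt 0.1 open 0.991 F [-0.2 -0.7  0.2] g 0.0 q7 -1.90
turn -0.1 shift 2.2 -4.3 104.1
round_dish_mid 0.86 xy 644.8 115.5 ang -29.7 rms 0.9 294
rect_trivet 0.77 xy 671.2 -131.2 ang -0.6 rms 9.9 384
```

Request:
drive_tool(
  moves=[
    [[3,-4,15],0],
    [[0,0,22],0],
    [[0,0,22],0],
    [[0,0,18],0],
    [[0,0,13],0],
    [[0,0,8],0],
    [[0,0,4],0],
    [[0,0,2],0],
    [[0,0,0],0],
    [[0,0,0],0],
  ],
)

```text
clock: 18.43
ee_pos: [0.6431, 0.1183, 0.0446]
eef_rot: [-3.141, -0.016, -0.003]
wrist_force: [0.1, -0.6, 0.1]
opening: 0.998
grasp_force: 0.0
```

Request:
drive_tool(
  moves=[
    [[0,0,0],0],
    [[0,0,0],0],
    [[0,0,0],0],
    [[0,0,0],0],
    [[0,0,0],0],
    [[0,0,0],0],
    [[0,0,0],0],
    [[0,0,0],0],
    [[0,0,0],0],
    [[0,0,0],0],
  ],
  fingers=40,
)

```text
clock: 19.27
ee_pos: [0.6432, 0.1179, 0.0448]
eef_rot: [3.141, 0.016, 0.003]
wrist_force: [-0.2, -0.9, 5.1]
opening: 0.74
grasp_force: 44.7
```

```bash
python3 go.py 642 116 145 0.6 437.5 -241.5 145 0.6
```

```text
t 19.27 pos [643.2 117.9  44.8] yaw 0.6 tilt 0.1 open 0.740 F [-0.2 -0.9  5.1] g 44.7 q7 -1.94
turn -0.0 shift -1.2 1.9 -100.2
turn 0.0 shift -208.2 355.3 -0.0
```

Request:
drive_tool(
  moves=[
    [[0,0,-5],0],
    [[0,0,-12],0],
    [[0,0,-22],0],
    [[0,0,-22],0],
    [[0,0,-18],0],
    [[0,0,-8],0],
    [[-7,12,0],0],
    [[-13,22,0],0],
    [[-18,31,0],0],
    [[-18,31,0],0],
    [[-18,31,0],0],
    [[-18,31,0],0],
    [[-18,31,0],0],
    [[-18,31,0],0],
    [[-18,31,0],0],
    [[-18,31,0],0],
    [[-18,30,0],0],
    [[-15,25,0],0],
    [[-8,13,0],0],
    [[-4,7,0],0],
  ],
)

```text
clock: 20.93
ee_pos: [0.4332, -0.2439, 0.1292]
eef_rot: [-3.141, -0.008, 0.005]
wrist_force: [0.3, 0.1, -2.8]
opening: 0.737
grasp_force: 44.9
```

Request:
drive_tool(
  moves=[
    [[0,0,0],0],
    [[0,0,0],0],
    [[0,0,0],0],
  ],
)

```text
clock: 21.18
ee_pos: [0.4376, -0.2394, 0.1302]
eef_rot: [-3.141, -0.02, 0.0]
wrist_force: [0.4, 0.4, -2.4]
opening: 0.744
grasp_force: 44.9
```

```bash
python3 go.py 437.5 -241.5 50.8 0.6
```

```text
t 21.18 pos [ 437.6 -239.4  130.2] yaw 0.7 tilt 0.1 open 0.744 F [ 0.4  0.4 -2.4] g 44.9 q7 -1.13
turn 0.1 shift -0.1 2.1 79.4
```

Request:
drive_tool(
  moves=[
    [[0,2,10],0],
    [[0,0,20],0],
    [[0,0,18],0],
    [[0,0,14],0],
    [[0,0,8],0],
    [[0,0,4],0],
    [[0,0,2],0],
    [[0,0,1],0],
    [[0,0,0.7],0],
    [[0,0,0.7],0],
    [[0,0,0.5],0],
    [[0,0,0],0],
    [[0,0,0],0],
  ],
)

```text
clock: 22.27
ee_pos: [0.4372, -0.2433, 0.052]
eef_rot: [3.141, 0.016, 0.001]
wrist_force: [0.0, -0.6, -2.8]
opening: 0.735
grasp_force: 44.9
```

Request:
drive_tool(
  moves=[
    [[0,-1,0.7],0],
    [[0,0,0.7],0],
    [[0,0,0.4],0],
    [[0,0,0],0],
    [[0,0,0],0],
  ],
)

```text
clock: 22.68
ee_pos: [0.4372, -0.242, 0.0508]
eef_rot: [3.141, 0.016, -0.0]
wrist_force: [-3.1, 1.3, 5.7]
opening: 0.74
grasp_force: 45.5
```

Request:
drive_tool(
  moves=[
    [[0,0,0],0],
    [[0,0,0],0],
    [[0,0,0],0],
    [[0,0,0],0],
    [[0,0,0],0],
    [[0,0,0],0],
    [[0,0,-6],0],
    [[0,0,-15],0],
    [[0,0,-30],0],
    [[0,0,-35],0],
    [[0,0,-20],0],
  ],
  fingers=85,
)

```text
clock: 23.6
ee_pos: [0.4383, -0.2426, 0.1597]
eef_rot: [3.139, 0.016, 0.006]
wrist_force: [0.8, -0.2, 0.3]
opening: 0.995
grasp_force: 0.0
```

Request:
drive_tool(
  moves=[
    [[1,-13,0],0],
    [[1,-25,0],0],
    [[1,-32,0],0],
    [[1,-32,0],0],
    [[1,-32,0],0],
    [[1,-32,0],0],
    [[1,-32,0],0],
    [[1,-27,0],0],
    [[1,-17,0],0],
    [[0,-9,0],-5.5],
    [[0,0,0],-5.5],
    [[0,0,0],-5.5],
    [[0,0,0],-5.5],
    [[0,0,0],-5.5],
    [[0,0,0],-5.2],
    [[0,0,0],0],
    [[0,0,0],0],
  ],
)

```text
clock: 25.02
ee_pos: [0.4431, 0.0092, 0.1557]
eef_rot: [3.011, 0.897, -0.001]
wrist_force: [-0.2, -0.2, 0.2]
opening: 0.998
grasp_force: 0.0
```

```bash
python3 go.py 443.1 8.8 40 33.3;  python3 - <<'E'
from fit import *
s=snap('wrist'); measure(s,'wrist',['square_dish_mid','oblong_trivet'])
E
```

```text
t 25.02 pos [443.1   9.2 155.7] yaw 33.2 tilt 0.0 open 0.998 F [-0.2 -0.2  0.2] g 0.0 q7 -1.05
turn -0.1 shift -0.3 0.3 115.7
square_dish_mid 0.74 xy 444.3 11.5 ang -56.4 rms 0.9 347
oblong_trivet 0.83 xy 441.1 10.7 ang 21.2 rms 0.7 448
```

Request:
drive_tool(
  moves=[
    [[0,0,20],0],
    [[0,0,23],0],
    [[0,0,23],0],
    [[0,0,20],0],
    [[0,0,14],0],
    [[0,0,8],0],
    [[0,0,4],0],
    [[0,0,2],0],
    [[0,0,0],0],
    [[0,0,0],0],
  ],
)

```text
clock: 26.0
ee_pos: [0.4442, 0.0089, 0.0427]
eef_rot: [3.009, 0.899, 0.002]
wrist_force: [0.0, 0.9, 0.0]
opening: 0.992
grasp_force: 0.0
```

Request:
drive_tool(
  moves=[
    [[0,0,0],0],
    [[0,0,0],0],
    [[0,0,0],0],
    [[0,0,0],0],
    [[0,0,0],0],
    [[0,0,0],0],
    [[0,0,0],0],
    [[0,0,0],0],
    [[0,0,0],0],
    [[0,0,0],0],
  ],
  fingers=40,
)

```text
clock: 26.83
ee_pos: [0.4441, 0.0091, 0.0427]
eef_rot: [3.009, 0.9, 0.002]
wrist_force: [-1.1, 0.8, 5.9]
opening: 0.741
grasp_force: 45.7
```

```bash
python3 go.py 642 113 110 33.3
```

```text
t 26.83 pos [444.1   9.1  42.7] yaw 33.3 tilt 0.1 open 0.741 F [-1.1  0.8  5.9] g 45.7 q7 -1.13
turn -0.0 shift 222.4 21.8 -67.3
```

Request:
drive_tool(
  moves=[
    [[0,0,-5],0],
    [[0,0,-12],0],
    [[0,0,-20],0],
    [[0,0,-18],0],
    [[0,0,-8],0],
    [[8,1,0],0],
    [[17,2,0],0],
    [[25,3,0],0],
    [[25,2,0],0],
    [[25,2,0],0],
    [[25,3,0],0],
    [[25,2,0],0],
    [[25,2,0],0],
    [[22,2,0],0],
    [[15,2,0],0],
    [[8,1,0],0],
    [[3,0,0],0],
    [[0,0,0],0],
    [[0,0,0],0],
  ],
)

```text
clock: 28.42
ee_pos: [0.641, 0.1125, 0.1041]
eef_rot: [3.01, 0.9, -0.003]
wrist_force: [-0.8, 0.1, -2.3]
opening: 0.742
grasp_force: 44.9
```

```bash
python3 go.py 642 113 36.7 33.3
```

```text
t 28.42 pos [641.  112.5 104.1] yaw 33.3 tilt 0.1 open 0.742 F [-0.8  0.1 -2.3] g 44.9 q7 -1.37
turn -0.0 shift 1.1 0.2 67.4
```

Request:
drive_tool(
  moves=[
    [[0,0,8],0],
    [[0,0,16],0],
    [[0,0,15],0],
    [[0,0,12],0],
    [[0,0,7],0],
    [[0,0,4],0],
    [[0,0,2],0],
    [[0,0,1],0],
    [[0,0,0.7],0],
    [[0,0,0.7],0],
    [[0,0,0.5],0],
    [[0,0,0],0],
    [[0,0,0],0],
  ],
)

```text
clock: 29.5
ee_pos: [0.6421, 0.113, 0.0383]
eef_rot: [3.01, 0.9, 0.001]
wrist_force: [0.6, 0.3, -0.7]
opening: 0.745
grasp_force: 44.9
```

Request:
drive_tool(
  moves=[
    [[0,0,0.7],0],
    [[0,0,0.7],0],
    [[0,0,0.5],0],
    [[0,0,0],0],
    [[0,0,0],0],
  ],
)

```text
clock: 29.92
ee_pos: [0.6421, 0.113, 0.0368]
eef_rot: [3.01, 0.9, 0.0]
wrist_force: [-2.5, -1.0, 5.5]
opening: 0.743
grasp_force: 45.4
```

Request:
drive_tool(
  moves=[
    [[0,0,0],0],
    [[0,0,0],0],
    [[0,0,0],0],
    [[0,0,0],0],
    [[0,0,0],0],
    [[0,0,0],0],
    [[0,0,-6],0],
    [[0,0,-15],0],
    [[0,0,-30],0],
    [[0,0,-35],0],
    [[0,0,-25],0],
    [[-5,-13,0],0],
    [[-10,-26,0],0],
    [[-12,-32,0],0],
    [[-12,-32,0],0],
    [[-12,-32,0],0],
    [[-12,-32,0],0],
    [[-10,-26,0],0],
    [[-5,-13,0],0],
    [[-2,-4,0],0],
  ],
  fingers=85,
)

```text
clock: 31.58
ee_pos: [0.4582, 0.2468, 0.1485]
eef_rot: [3.008, 0.906, 0.003]
wrist_force: [0.7, 0.4, 0.5]
opening: 0.993
grasp_force: 0.0
```

Request:
drive_tool(
  moves=[
    [[0,0,0],-4],
    [[0,0,0],-6.8],
    [[0,0,0],-6.8],
    [[0,0,0],-6.8],
    [[0,0,0],-6.8],
    [[0,0,0],-6.8],
    [[0,0,0],-6.8],
    [[0,0,0],-6.8],
    [[0,0,0],-6.8],
    [[0,0,0],-6.8],
    [[0,0,0],-6.8],
    [[0,0,0],-6.8],
    [[0,0,0],-6.8],
    [[0,0,0],-6.8],
    [[0,0,0],-6.8],
    [[0,0,0],-6.8],
    [[0,0,0],-6.8],
    [[0,0,0],-1.2],
    [[0,0,0],0],
    [[0,0,0],0],
  ],
)

```text
clock: 33.25
ee_pos: [0.4607, 0.2439, 0.1473]
eef_rot: [0.891, 3.012, 0.0]
wrist_force: [-0.7, 0.2, -0.1]
opening: 0.996
grasp_force: 0.0
```

```bash
python3 go.py 459.4 244.5 42 147.5;  python3 - <<'E'
from fit import *
s=snap('wrist'); measure(s,'wrist',['oblong_dish_mid','square_trivet'])
E
```

```text
t 33.25 pos [460.7 243.9 147.3] yaw 147.0 tilt 0.0 open 0.996 F [-0.7  0.2 -0.1] g 0.0 q7 0.33
turn -0.5 shift 1.5 -0.2 105.3
oblong_dish_mid 0.55 xy 456.9 247.4 ang -32.0 rms 0.8 428
square_trivet 0.82 xy 459.8 243.6 ang -21.8 rms 0.6 206
```

Request:
drive_tool(
  moves=[
    [[3,0,18],0],
    [[0,0,22],0],
    [[0,0,22],0],
    [[0,0,18],0],
    [[0,0,12],0],
    [[0,0,7],0],
    [[0,0,4],0],
    [[0,0,2],0],
    [[0,0,0],0],
    [[0,0,0],0],
  ],
)

```text
clock: 34.23
ee_pos: [0.4579, 0.2466, 0.0429]
eef_rot: [0.884, 3.013, 0.001]
wrist_force: [0.5, -0.4, 0.3]
opening: 0.992
grasp_force: 0.0
```

Request:
drive_tool(
  moves=[
    [[0,0,0],0],
    [[0,0,0],0],
    [[0,0,0],0],
    [[0,0,0],0],
    [[0,0,0],0],
    [[0,0,0],0],
    [[0,0,0],0],
    [[0,0,0],0],
    [[0,0,0],0],
    [[0,0,0],0],
  ],
  fingers=40,
)

```text
clock: 35.07
ee_pos: [0.4581, 0.2468, 0.043]
eef_rot: [0.884, 3.013, 0.002]
wrist_force: [-0.4, 0.8, 5.5]
opening: 0.696
grasp_force: 45.2
```

```bash
python3 go.py 458 246 112 147 442.3 9.8 112 201.5
```

```text
t 35.07 pos [458.1 246.8  43. ] yaw 147.3 tilt 0.1 open 0.696 F [-0.4  0.8  5.5] g 45.2 q7 0.22
turn 0.3 shift -0.3 -0.7 -69.0
turn -54.5 shift 101.2 -214.0 -0.0
```

Request:
drive_tool(
  moves=[
    [[0,0,-5],0],
    [[0,0,-12],0],
    [[0,0,-20],-3],
    [[0,0,-18],-6],
    [[0,0,-10],-6],
    [[0,0,0],-6],
    [[0,0,0],-6],
    [[0,0,0],-6],
    [[0,0,0],-6],
    [[0,0,0],-6],
    [[0,0,0],-5],
    [[0,0,0],-3],
    [[0,0,0],-1.2],
  ],
)

```text
clock: 36.15
ee_pos: [0.4566, 0.2456, 0.107]
eef_rot: [0.588, -3.084, 0.001]
wrist_force: [-0.1, 0.2, -3.6]
opening: 0.699
grasp_force: 44.2
```

Request:
drive_tool(
  moves=[
    [[4,-8,0],0],
    [[8,-16,0],0],
    [[11,-24,0],0],
    [[11,-24,0],0],
    [[11,-24,0],0],
    [[11,-24,0],0],
    [[11,-24,0],0],
    [[11,-23,0],0],
    [[10,-20,0],0],
    [[7,-15,0],0],
    [[4,-8,0],0],
    [[2,-4,0],0],
    [[0,0,0],0],
    [[0,0,0],0],
  ],
)

```text
clock: 37.32
ee_pos: [0.4417, 0.011, 0.1072]
eef_rot: [-0.587, 3.086, 0.001]
wrist_force: [0.6, -0.4, -3.1]
opening: 0.697
grasp_force: 44.5
```

```bash
python3 go.py 442.3 9.8 43 201.5
```

```text
t 37.32 pos [441.7  11.  107.2] yaw -158.5 tilt 0.0 open 0.697 F [ 0.6 -0.4 -3.1] g 44.5 q7 1.84
turn 0.0 shift -0.1 -1.3 64.2
```

Request:
drive_tool(
  moves=[
    [[0,-1,8],0],
    [[0,0,16],0],
    [[0,0,15],0],
    [[0,0,11],0],
    [[0,0,6],0],
    [[0,0,3],0],
    [[0,0,2],0],
    [[0,0,1],0],
    [[0,0,0.7],0],
    [[0,0,0.5],0],
    [[0,0,0.5],0],
    [[0,0,0],0],
    [[0,0,0],0],
  ],
)

```text
clock: 38.4
ee_pos: [0.4422, 0.0091, 0.0436]
eef_rot: [-0.586, 3.086, -0.001]
wrist_force: [-0.6, -0.7, -3.5]
opening: 0.696
grasp_force: 44.5
```

Request:
drive_tool(
  moves=[
    [[0,0,0.6],0],
    [[0,0,0.6],0],
    [[0,0,0],0],
    [[0,0,0],0],
  ],
)

```text
clock: 38.73
ee_pos: [0.4423, 0.0091, 0.043]
eef_rot: [0.586, -3.086, 0.001]
wrist_force: [-2.8, -0.7, 5.9]
opening: 0.699
grasp_force: 45.4
```

Request:
drive_tool(
  moves=[
    [[0,0,0],0],
    [[0,0,0],0],
    [[0,0,0],0],
    [[0,0,0],0],
    [[0,0,0],0],
    [[0,0,0],0],
    [[0,0,-6],0],
    [[0,0,-15],0],
    [[0,0,-30],0],
    [[0,0,-35],0],
    [[0,0,-20],0],
    [[-14,1.5,0],0],
    [[-28,3,0],0],
    [[-34,3.5,0],0],
    [[-34,3.5,0],0],
    [[-34,3.5,0],0],
    [[-34,3.5,0],0],
    [[-28,3,0],0],
    [[-13,1.5,0],0],
    [[-5,0.5,0],0],
  ],
  fingers=85,
)

```text
clock: 40.4
ee_pos: [0.6432, 0.115, 0.1479]
eef_rot: [-0.588, 3.086, 0.004]
wrist_force: [-0.4, 0.4, 0.8]
opening: 0.999
grasp_force: 0.0
```

Request:
drive_tool(
  moves=[
    [[0,0,0],4],
    [[0,0,0],6.8],
    [[0,0,0],6.8],
    [[0,0,0],6.8],
    [[0,0,0],6.8],
    [[0,0,0],6.8],
    [[0,0,0],6.8],
    [[0,0,0],6.8],
    [[0,0,0],6.8],
    [[0,0,0],6.8],
    [[0,0,0],6.8],
    [[0,0,0],5],
    [[0,0,0],1.2],
    [[0,0,0],0],
    [[0,0,0],0],
  ],
)

```text
clock: 41.65
ee_pos: [0.6416, 0.1128, 0.1485]
eef_rot: [1.489, 2.766, -0.0]
wrist_force: [-0.8, 0.7, 0.4]
opening: 0.996
grasp_force: 0.0
```

```bash
python3 go.py 642 113 37.5 123.3;  python3 - <<'E'
from fit import *
s=snap('wrist'); measure(s,'wrist',['square_dish_mid'],.016)
E
```

```text
t 41.65 pos [641.6 112.8 148.5] yaw 123.4 tilt 0.0 open 0.996 F [-0.8  0.7  0.4] g 0.0 q7 0.18
turn 0.1 shift -0.0 0.5 111.0
square_dish_mid 0.58 xy 640.6 113.6 ang -56.8 rms 0.8 348
```

Request:
drive_tool(
  moves=[
    [[0,0,20],0],
    [[0,0,23],0],
    [[0,0,22],0],
    [[0,0,18],0],
    [[0,0,12],0],
    [[0,0,7],0],
    [[0,0,4],0],
    [[0,0,2.5],0],
    [[0,0,0],0],
    [[0,0,0],0],
  ],
)

```text
clock: 42.58
ee_pos: [0.6425, 0.1133, 0.0407]
eef_rot: [1.491, 2.764, 0.001]
wrist_force: [0.1, -0.1, 0.1]
opening: 0.995
grasp_force: 0.0
```

Request:
drive_tool(
  moves=[
    [[0,0,0],0],
    [[0,0,0],0],
    [[0,0,0],0],
    [[0,0,0],0],
    [[0,0,0],0],
    [[0,0,0],0],
    [[0,0,0],0],
    [[0,0,0],0],
    [[0,0,0],0],
    [[0,0,0],0],
  ],
  fingers=40,
)

```text
clock: 43.42
ee_pos: [0.6425, 0.1132, 0.0407]
eef_rot: [1.491, 2.763, 0.001]
wrist_force: [-0.3, -0.1, 6.3]
opening: 0.74
grasp_force: 46.3
```

```bash
python3 go.py 642 113 110 123.3 461.7 242.5 110 159
```

```text
t 43.42 pos [642.5 113.2  40.7] yaw 123.3 tilt 0.1 open 0.740 F [-0.3 -0.1  6.3] g 46.3 q7 0.13
turn -0.0 shift 0.1 -0.6 -69.3
turn -35.7 shift 214.7 56.3 -0.0
```

Request:
drive_tool(
  moves=[
    [[0,0,-5],0],
    [[0,0,-12],0],
    [[0,0,-20],-3],
    [[0,0,-18],-6],
    [[0,0,-10],-6],
    [[0,0,0],-6],
    [[0,0,0],-6],
    [[0,0,0],-5],
    [[0,0,0],-3],
    [[0,0,0],-0.7],
  ],
)

```text
clock: 44.25
ee_pos: [0.6415, 0.1129, 0.1048]
eef_rot: [-0.57, -3.089, 0.0]
wrist_force: [0.3, 0.5, -1.8]
opening: 0.745
grasp_force: 45.5
```

Request:
drive_tool(
  moves=[
    [[8,2,0],0],
    [[16,4,0],0],
    [[24,6,0],0],
    [[24,7,0],0],
    [[24,6,0],0],
    [[24,6,0],0],
    [[24,7,0],0],
    [[24,6,0],0],
    [[20,5,0],0],
    [[15,4,0],0],
    [[8,2,0],0],
    [[4,1,0],0],
    [[0,0,0],0],
    [[0,0,0],0],
  ],
)

```text
clock: 45.42
ee_pos: [0.4622, 0.2417, 0.1048]
eef_rot: [0.575, 3.088, -0.0]
wrist_force: [0.8, -0.2, -1.9]
opening: 0.743
grasp_force: 45.5
```

```bash
python3 go.py 461.7 242.5 46.7 159
```

```text
t 45.42 pos [462.2 241.7 104.8] yaw 158.9 tilt 0.0 open 0.743 F [ 0.8 -0.2 -1.9] g 45.5 q7 0.49
turn -0.1 shift 0.8 0.5 58.1
```

Request:
drive_tool(
  moves=[
    [[0,0,8],0],
    [[0,0,15],0],
    [[0,0,14],0],
    [[0,0,9],0],
    [[0,0,5],0],
    [[0,0,3],0],
    [[0,0,1.5],0],
    [[0,0,1],0],
    [[0,0,0.7],0],
    [[0,0,0.7],0],
    [[0,0,0],0],
    [[0,0,0],0],
  ],
)

```text
clock: 46.42
ee_pos: [0.4614, 0.2425, 0.0471]
eef_rot: [0.573, 3.088, 0.0]
wrist_force: [-0.6, -0.4, -1.6]
opening: 0.743
grasp_force: 45.5
```

Request:
drive_tool(
  moves=[
    [[0,0,0.5],0],
    [[0,0,0.5],0],
    [[0,0,0],0],
    [[0,0,0],0],
  ],
)

```text
clock: 46.75
ee_pos: [0.4615, 0.2425, 0.0467]
eef_rot: [0.573, 3.088, -0.001]
wrist_force: [-1.9, -1.9, 5.3]
opening: 0.743
grasp_force: 46.2
```

Request:
drive_tool(
  moves=[
    [[0,0,0],0],
    [[0,0,0],0],
    [[0,0,0],0],
    [[0,0,0],0],
    [[0,0,0],0],
    [[0,0,0],0],
    [[0,0,-6],0],
    [[0,0,-15],0],
    [[0,0,-30],0],
    [[0,0,-35],0],
    [[0,0,-30],0],
    [[-20,-5,-10],0],
    [[-30,-8,0],0],
    [[-30,-8,0],0],
    [[-30,-8,0],0],
    [[-30,-8,0],0],
    [[-30,-8,0],0],
    [[-25,-6,0],0],
    [[-10,-3,0],0],
    [[0,0,0],0],
  ],
  fingers=85,
)

```text
clock: 48.42
ee_pos: [0.6348, 0.1159, 0.1714]
eef_rot: [-0.58, -3.087, 0.0]
wrist_force: [-0.2, 0.6, -0.6]
opening: 0.993
grasp_force: 0.0
```

Run:
```python
from fit import *
s=snap('top'); cv2.imwrite('pics/top2.png',s['image'][...,::-1]); measure(s,'top',[n for n in S if n!='spare_mat'])
```

```text
rect_dish_mid 0.85 xy 665.8 -132.5 ang 1.2 rms 1.2 129
square_dish_mid 0.88 xy 462.7 238.5 ang 69.0 rms 1.2 93
round_dish_mid 0.68 xy 438.0 -240.6 ang -10.1 rms 1.4 78
rect_trivet 0.93 xy 670.6 -133.0 ang -0.6 rms 1.7 98
square_trivet 0.69 xy 461.9 240.5 ang 67.2 rms 2.9 128
round_trivet 0.95 xy 438.4 -240.8 ang 60.4 rms 1.3 92
```

View pics/top2.png

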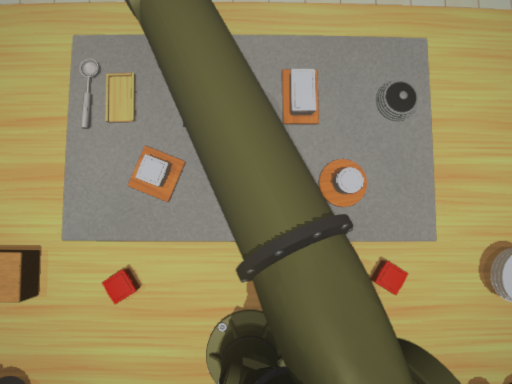

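Rect (303,90), square (152,170) and round (349,181) are on their own trivets, within about 5 mm of centre. The arm hides the oblong dish, so I check it from the wrist.

Request:
drive_tool(
  moves=[
    [[15,-14,-5],0],
    [[21,-20,-10],0],
    [[21,-20,-10],0],
    [[15,-13,-5],0],
    [[7,-6,0],0],
    [[0,0,0],0],
    [[0,0,0],0],
  ],
)

```text
clock: 49.45
ee_pos: [0.5337, 0.0787, 0.2019]
eef_rot: [0.573, 3.088, -0.001]
wrist_force: [1.2, -0.4, 0.8]
opening: 0.994
grasp_force: 0.0
```

Run:
```python
from fit import *
s=snap('wrist'); cv2.imwrite('pics/w2.png',s['image'][...,::-1]); measure(s,'wrist',['oblong_dish_mid','oblong_trivet'])
```

```text
oblong_dish_mid 0.70 xy 442.2 9.8 ang 22.3 rms 0.7 345
oblong_trivet 0.58 xy 440.9 10.8 ang 22.3 rms 0.6 256
```

View pics/w2.png

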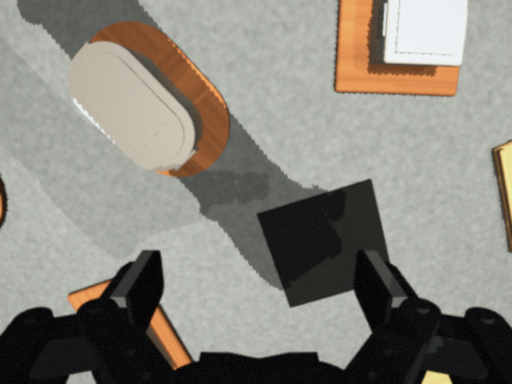

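The wrist view shows the oblong dish (132,105) on its trivet, centred within 2 mm and aligned. The mat (325,240) is empty and the gripper is clear, so I hand in.

```bash
python3 -c "
from bench import workorder; print(workorder.finish_job())"
```

```text
the job is handed in; nothing more can be done
None
```

All four dishes are released on their matching trivets, each measured within about 5 mm of centre with the long ones aligned, and the job was handed in at about 50 s; no verdict came back.

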